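# Compare two spice jars on an arrestable balance and put the fuller one away

### The job

Find out with the pan balance which of the two spice jars on it is the heavier: swing the red arrest lever over to release the beam, let it tip and settle, then swing the lever fully back to its stop so that the beam is arrested level again with both jars still standing on their pans. Only with the beam arrested, take the jar that sank and stand it upright on the floor of the wooden tray beside the jam jar, and leave the lighter jar standing on its pan. Do not handle the jars while the beam is released, do not shift or upset the jam jar or other things on the worktop, and let neither spice jar topple.

Things in the scene. Friction and masses are not known exactly. Their poses are not given: they have to be found in the camera images.
- scale: White pan balance fixed to the worktop. Origin: on the worktop under the middle of its base; x points to its back (away from the lever), y along the beam towards its left pan, z up. Base 100 (x) by 300 (y) mm, 18 mm high. The beam's pivot is at (0, 0, 70) mm; a white dial plate and pointer in the middle reach up to 152 mm.
- beam (a joint): Tilt of the aluminium beam in rad, 0 = level. Positive: the right pan (-y of the scale) is down; negative: the left pan (+y) is down. Range -0.16 to 0.16. When released it tips fully, within about 2 s, to the heavier jar's side; when arrested it is held level.
- lever (a joint): Angle of the arrest lever in rad. 0 = beam arrested (lever's tip on the scale's +y side); 1.1 = beam released (tip on the -y side); end stops at both. It turns about an upright axis, stays where it is left, and needs about 2 N at its tip. The yoke that arrests the beam rises evenly with the lever, so the beam is only level with the lever home at 0 (at 0.1 rad it can still tilt 0.025 rad).
- pointer (a joint): Orange drag pointer in front of the dial. The tipping beam pushes it to its own side (same sign as the beam) and it stays about 0.08 rad off the middle after the beam is level again, so it remembers which pan sank. Starts near 0. Leave it to the beam.
- lever_grip (a point): Middle of the upright red post at the end of the lever. The post is 16 mm thick (20 mm ball on top), from 24 to 94 mm above the worktop; this point is 57 mm above it and 90 mm from the lever's axis. At mid-swing the post lies at x = -145 mm, y = 0 of the scale; at each end of its swing it lies at x = -132 mm, y = +47 (arrested) or -47 mm (released).
- lever_pivot (a point): On the lever's upright axis, 57 mm above the worktop, 55 mm in front (-x) of the scale's middle.
- pan_left (a point): Middle of the floor of the steel pan at the scale's +y end (125 mm from the pivot); 82 mm above the worktop when level. Pan 100 mm across, rim 6 mm above the floor. It tilts and sinks or rises about 20 mm with the beam.
- pan_right (a point): The same for the pan at the scale's -y end.
- red_mid (a point): Centre (half-way up) of the spice jar with the red cap, 45 mm across, 106 mm tall, upright, on one of the two pans at the start. z is its axis. Its weight (about 60 to 200 g) varies.
- white_mid (a point): Centre (half-way up) of the spice jar with the white cap, 47 mm across, 98 mm tall, upright, on the other pan at the start. z is its axis. Its weight (about 60 to 200 g) varies.
- tray: Light wooden tray, fixed, 110 (x) by 190 (y) mm, walls 5 mm thick and 18 mm high, floor 5 mm thick. Origin: under its middle on the worktop; x and y along its sides, z up.
- jam_mid (a point): Centre (half-way up) of the jam jar that stands in the +y part of the tray: 68 mm across, 84 mm tall. The free part of the tray is on its -y side.
- tub_a: Yoghurt tub, 72 mm across, 71 mm tall; bystander. Origin: centre of its underside.
- tin_a: Food tin, 86 mm across, 40 mm tall; bystander. Origin: centre of its underside.
- dish_soap: Dish soap bottle, 49 by 81 mm, 226 mm tall; bystander. Origin: centre of its underside.
- sauce_bottle: Orange sauce bottle, 65 mm across, 203 mm tall; bystander. Origin: centre of its underside.

How it is judged:
By the outcome, as a careful person would: the job done as asked, in the order asked, and still so for the second after the job is handed in, with the robot touching nothing.
It also fails if it takes over 64 s, if anything falls off the work surface, if the arm or the gripper's body presses on something with over 40 N, if the wrist force passes 120 N, or if a joint passes its speed limit or range.

### The arm

A 6-joint arm with a two-finger parallel gripper is mounted at the origin on a cart in front of the work surface, level with it; the furniture and walls round the work are solid. World frame = base frame: x ahead of the robot, y to its left, z up, the work surface at z = 0. Lengths are in m, angles in degrees, forces in N, time in s.
With the tool pointing down it reaches from about 0.25 to 0.725 m from the base axis. Payload 9.7 kg.
Tool frame: the origin (TCP) lies on the centre line of the jaws, within the pads' length; the fingertips stand 17 mm ahead of it and the grasp point (between the pads) lies 2 mm behind it (bot.tip_extent is the distance from the TCP to the fingertips, in m); z points along the fingers, y is the line along which they close (so a half turn about z gives the same grasp; the last joint's range is limited). The gripper opens to 85 mm and grips with 20 to 120 N. Pads are 22 mm wide; open, the fingers measure 114 mm over their backs; the gripper's body (76 mm by 85 mm) begins 54 mm behind the grasp point. The pads swing forward as they close: fully open they stand 13 mm farther back than shut.
Start: joints at [-74.771, 4.979, 10.078, 95.1, 0, 90], TCP at [0.144, -0.531, 0.213] pointing down, gripper open.
Joint ranges: [-179.16, 179.16], [-48.56, 103.87], [-65.8, 70.77], [-126.05, 130.52], [-82.76, 87.17], [-180, 180]. Speed limits (degrees/s): [127.2, 127.2, 147.25, 180, 180, 180].

### API

Orientations are given as [roll, pitch, yaw] about the fixed x, y, z axes, in that order (R = Rz(yaw) Ry(pitch) Rx(roll)).
In Python, from workcell import bot gives the robot as it stands.
- The arm moves only by the tool carry_out, never from a script. Its argument "moves" is text: rows parted by semicolons, each of 7 numbers parted by spaces: the shift along the tool's x, y, z in mm, then the turn, a rotation vector about the tool's x, y, z in degrees, then the finger opening in mm, from 0 to 85.4. A call has 1 to 20 rows; each row is the pose to reach, as a shift and turn from the pose commanded when the call began, along the tool's axes at that moment; what a row does not reach only later rows make up. A row lasts 1/10 s, in which the tool goes at most 50 mm and 8.59 degrees, less where a joint would pass 70% of its speed; a pose out of reach is approached as far as the arm can. A call with a gripper value outside its range is refused whole. The fingers move at their own pace and stop on an object; "force" is the grip in N (left out, the last holds). Time passes only in rows, so rows that repeat a pose let the fingers close. It gives the time, the measured TCP pose, the force, the opening and the grip force at its end, in the units of the state.
- bot.get_obs(): the state, without advancing time (a new reading comes with each control period).
- bot.camera(name): name is "scene" or "top" or "wrist"; returns a dict with "img" (384x512x3 uint8, red, green, blue), "mtx" (3x3 intrinsics, pixels), "k1" (the pictures are not rectified: a ray, as slopes to the right and down, at radius r is drawn at 1 + k1 r^2 times it, then the intrinsics apply), "position" and "orientation" of the camera in the world; the wrist camera has in their place "mount" (4x4, takes a point from camera to tool coordinates, whose origin is the TCP and whose axes are the flange's). Camera axes: x right, y up, looking along -z (the intrinsics and any distortion apply to the point x, -y, -z); pixel columns grow to the right and rows downward; lengths in m; the calibration is good to about 2 mm. A picture is of the moment at which its call begins: read the wrist's pose just before it. There is no depth.
- bot.job_done(): hands the job in; it is judged then, once.
The state is a dict: "time": time; "q": joint angles; "qd": joint speeds; "joint_efforts": joint torques, N m; "ee_pos": TCP position; "tcp_rot": TCP orientation; "wrist_force": force on the tool from outside, world axes, zero at the start; "torque": the same for the moment, N m; "opening": finger opening in m; "grasp_force": force on a finger pad.
Only numpy, scipy, OpenCV 4.12 (cv2) and the standard library are available. Lean on these libraries where they do the work, as an engineer would, in place of code of your own. Each camera call takes 0.05 s, during which the arm holds its last target. There are 200 camera calls.

## Working session

There is one attempt and no reset: what is moved stays moved. The work goes in short steps, Python scripts to look and compute and a tool call to move; the robot and the scene stay as the last step left them, time stands still between calls to the robot, and variables do not carry over. Pictures are saved under pics/ and viewed, at most 12 in all, crops included, and the job is handed in when it is done.

Besides the shell and the picture viewer there is one more tool, called after "Request:" by a JSON object that holds its "fn" and its "kwargs", one argument or row to a line. carry_out: Moves the arm, as the interface text tells. Its arguments: {"type":"object","properties":{"moves":{"type":"string"},"force":{"type":"number"}},"required":["moves"]}

```bash
mkdir -p pics; cat > h.py <<'E'
import numpy as np, cv2
from scipy.spatial.transform import Rotation as R
from workcell import bot
def save(n,f):
    c=bot.camera(n); cv2.imwrite('pics/'+f,c['img'][:,:,::-1]); return c
def pose(c):
    o=np.array(c['orientation'],float)
    if o.shape==(3,3): M=o
    elif o.size==3: M=R.from_euler('xyz',o,degrees=True).as_matrix()
    else: raise SystemExit(o)
    return M,np.array(c['position'])
def px2w(c,u,v,z,M=None,p=None):
    if M is None: M,p=pose(c)
    K=np.array(c['mtx'],float); d=np.array([c['k1'],0,0,0.])
    s=cv2.undistortPoints(np.array([[[u,v]]],float),K,d)[0,0]
    r=M@np.array([s[0],-s[1],-1]); return p+r*(z-p[2])/r[2]
def w2px(c,P):
    M,p=pose(c); q=M.T@(np.array(P)-p)
    K=np.array(c['mtx'],float); s=np.array([q[0],-q[1]])/-q[2]; s=s*(1+c['k1']*(s@s)); return K[:2,:2]@s+K[:2,2]
E
python3 - <<'E'
from h import *
import pickle
o=bot.get_obs(); print(o)
a=save('scene','s0.png'); b=save('top','t0.png')
for c in (a,b): print(c['position'],c['orientation'],c['mtx'],c['k1'])
pickle.dump({'s':a,'t':b},open('cams.pkl','wb'))
x=np.hstack([a['img'],b['img']])
E
```

```text
{'time': 0.0, 'q': array([-7.47710342e+01,  5.01006783e+00,  1.00331999e+01,  9.51002013e+01,
        1.96731823e-03,  9.00007915e+01]), 'qd': array([-0.03682561,  0.00353631, -0.10414038, -0.12436643, -0.01270477,
       -0.09295499]), 'joint_efforts': array([ 4.55549916e-04, -5.20381272e+01,  4.64812231e+01,  1.61210366e-02,
       -4.60632168e-05,  6.51257608e-06]), 'ee_pos': array([ 0.14441223, -0.53042568,  0.21278177]), 'tcp_rot': array([-1.79922931e+02, -1.96625180e-03,  1.52281717e+01]), 'wrist_force': array([0.1914576 , 0.05977594, 1.06256675]), 'torque': array([ 0.05163138, -0.03792358,  0.00290403]), 'grasp_force': 0.0, 'opening': 0.08558134356259295}
[-0.50422905 -1.03158057  0.83572785] [ 63.9389039    0.79519032 -48.22429017] [[451.31747113   0.         253.07241381]
 [  0.         451.31747113 188.96635003]
 [  0.           0.           1.        ]] -0.15934597062960434
[4.72623672e-01 1.32807141e-04 1.53887564e+00] [  4.76497676  -0.88035883 -90.06867939] [[450.42861404   0.         259.78776324]
 [  0.         450.42861404 197.7353056 ]
 [  0.           0.           1.        ]] -0.03689697138236095
```

View pics/s0.png

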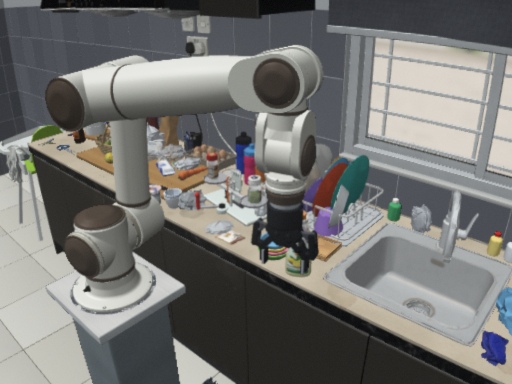

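View pics/t0.png

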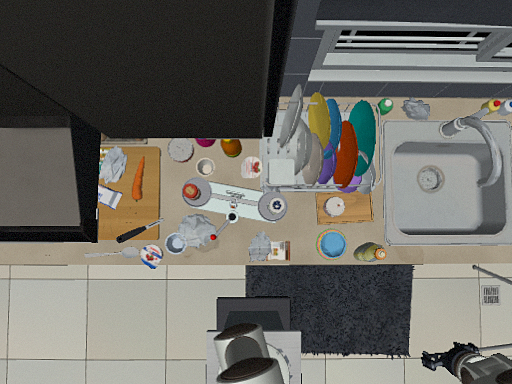

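The scene view shows the arm hiding part of the work. In the top view the scale is at about (233,200), the red jar at (191,191), the white jar at (277,205), the lever ball at (213,238), and the tray at (345,207) with the jam jar at (334,206). I'll enlarge the top view.

```bash
python3 - <<'E'
from h import *
im=cv2.imread('pics/t0.png')[145:275,155:395]
cv2.imwrite('pics/t0c.png',cv2.resize(im,None,fx=3.3,fy=3.3,interpolation=cv2.INTER_CUBIC))
E
```

```text
(no output)
```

View pics/t0c.png

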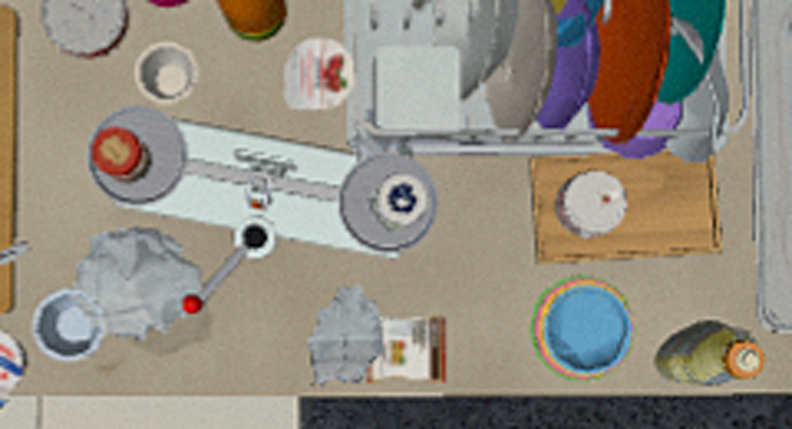

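The crop shows the pans at (137,155) and (389,202), the lever ball at (192,304), the pivot at (254,238), and tray corners at (533,160), (715,150), (720,248) and (537,262). The jam lid is at (592,202). A crumpled paper lies close to the lever at (140,280).

```bash
python3 - <<'E'
from h import *
import pickle
t=pickle.load(open('cams.pkl','rb'))['t']
f=lambda x,y,z:px2w(t,155+x/3.3,145+y/3.3,z)
for n,x,y,z in [('panL',137,155,.086),('panR',389,202,.086),('ball',192,304,.09),('piv',255,238,.065),('red',117,150,.188),('white',403,197,.18),('jam',602,202,.084),('t1',533,160,.018),('t2',715,150,.018),('t3',720,248,.018),('t4',537,262,.018),('paper',140,280,.03),('paperR',200,285,.03),('paperfront',130,335,.03),('blue',580,328,.05),('strawb',318,75,.07),('rackfront',440,152,.05),('paper2',345,335,.03),('dsoapfront',255,30,.2)]:
    print(n,f(x,y,z).round(3))
L=f(137,155,.086);Rr=f(389,202,.086); print(np.linalg.norm(L-Rr),(L+Rr)/2); d=(L-Rr)[:2]; yaw=np.degrees(np.arctan2(d[1],d[0]))-90; print('yaw',yaw)
E
```

```text
panL [0.612 0.182 0.086]
panR [ 0.566 -0.065  0.086]
ball [0.467 0.127 0.09 ]
piv [0.532 0.067 0.065]
red [0.607 0.188 0.188]
white [ 0.565 -0.073  0.18 ]
jam [ 0.566 -0.275  0.084]
t1 [ 0.614 -0.216  0.018]
t2 [ 0.624 -0.405  0.018]
t3 [ 0.523 -0.408  0.018]
t4 [ 0.509 -0.219  0.018]
paper [0.491 0.185 0.03 ]
paperR [0.486 0.124 0.03 ]
paperfront [0.435 0.195 0.03 ]
blue [ 0.442 -0.257  0.05 ]
strawb [0.694 0.005 0.07 ]
rackfront [ 0.619 -0.118  0.05 ]
paper2 [ 0.435 -0.022  0.03 ]
dsoapfront [0.716 0.062 0.2  ]
0.25133539958371215 [0.58931946 0.0588843  0.086     ]
yaw -10.593961700607252
```

Request:
{"fn": "carry_out", "kwargs": {
  "moves": "0 0 -60 0 0 0 85; 0 0 -120 0 0 0 85; 0 0 -120 0 0 0 85; 100 -130 -130 0 0 -10 60; 200 -250 -130 0 0 -20 50; 300 -370 -130 0 0 -30 50; 440 -530 -130 0 0 -33 50; 440 -530 -130 0 0 -33 50; 440 -530 -130 0 0 -33 50; 440 -530 -130 0 0 -33 50; 440 -530 -130 0 0 -33 50; 440 -530 -130 0 0 -33 50; 440 -530 -130 0 0 -33 50; 440 -530 -130 0 0 -33 50; 440 -530 -130 0 0 -33 50; 440 -530 -130 0 0 -33 50; 440 -530 -130 0 0 -33 50; 440 -530 -130 0 0 -33 50"
}}

```text
time: 1.9
ee_pos: [0.4309, 0.0999, 0.3418]
tcp_rot: [-179.9, 0.1, 48.5]
wrist_force: [0.5, 0.2, -0.8]
opening: 0.0501
grasp_force: 0.0
```

```bash
cat >> h.py <<'E'
def rel(target,yaw,o=None):
    "move row from the present pose to a world TCP target, tool down with yaw"
    o=o or bot.get_obs(); R0=R.from_euler('xyz',o['tcp_rot'],degrees=True)
    s=R0.inv().apply(np.array(target)-o['ee_pos'])*1000
    r=(R0.inv()*R.from_euler('xyz',[180,0,yaw],degrees=True)).as_rotvec(degrees=True)
    return np.r_[s,r].round(1)
def wristpose(c,o):
    T=np.array(c['mount']); R0=R.from_euler('xyz',o['tcp_rot'],degrees=True).as_matrix()
    return R0@T[:3,:3], R0@T[:3,3]+o['ee_pos']
def shot(f,s=1.5):
    o=bot.get_obs(); c=bot.camera('wrist'); cv2.imwrite('pics/'+f,cv2.resize(c['img'][:,:,::-1],None,fx=s,fy=s)); return c,*wristpose(c,o),o
E
python3 - <<'E'
from h import *
import pickle
c,M,p,o=shot('w1.png'); print(o['time'],o['ee_pos'],o['tcp_rot'],o['q'],p,-M[:,2]); pickle.dump((c,M,p),open('w1.pkl','wb'))
E
```

```text
1.9 [0.43093854 0.09985355 0.34176243] [-1.79882838e+02  9.83753244e-02  4.84861956e+01] [ 1.30196345e+01 -4.40380235e+00  1.54320944e+01  1.09984000e+02
  3.83429870e-02  1.44533490e+02] [0.47910915 0.1546471  0.50199897] [-0.19241085 -0.21463362 -0.95755442]
```

View pics/w1.png

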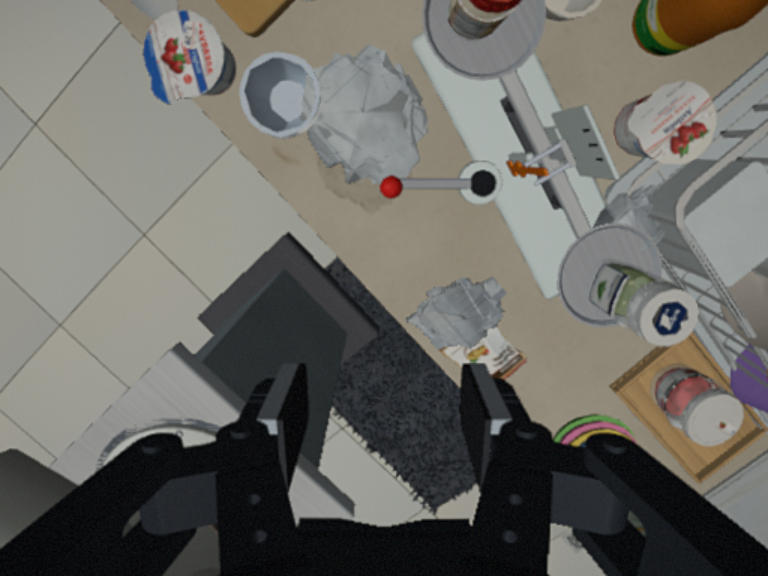

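The wrist view shows the ball at (390,187) and the pivot at (484,183), with the lever pointing horizontally left in the image. The paper is just above and left of the ball, and a second paper lies at (460,315). A radial grip is therefore fairly clear.

```bash
python3 - <<'E'
from h import *
import pickle
c,M,p=pickle.load(open('w1.pkl','rb'))
f=lambda u,v,z:px2w(c,u/1.5,v/1.5,z,M,p)
for a in [(390,187,.094),(484,183,.06),(480,25,.085),(609,272,.085),(668,319,.098+.082),(716,418,.084)]: print(a,f(*a).round(4))
piv=np.array([.535,.069]); 
for th in (0,1.1):
    a=np.radians(180-10.6)-.551+th; q=piv+.09*np.array([np.cos(a),np.sin(a)]); print(q,np.degrees(a))
q=f(390,187,.094)
print(rel([q[0],q[1],.13],48),rel([q[0],q[1],.07],48))
E
```

```text
(390, 187, 0.094) [0.4653 0.1318 0.094 ]
(484, 183, 0.06) [0.5311 0.0758 0.06  ]
(480, 25, 0.085) [0.6043 0.1802 0.085 ]
(609, 272, 0.085) [ 0.5663 -0.0586  0.085 ]
(668, 319, 0.18) [ 0.5605 -0.0699  0.18  ]
(716, 418, 0.084) [ 0.5676 -0.2687  0.084 ]
[0.46829591 0.12941991] 137.83002548829162
[0.45089662 0.03695906] 200.8553829526822
[ 4.900e+01  4.200e+00  2.122e+02 -1.000e-01  1.000e-01  4.000e-01] [ 4.910e+01  4.300e+00  2.722e+02 -1.000e-01  1.000e-01  4.000e-01]
```

Request:
{"fn": "carry_out", "kwargs": {
  "moves": "49 4 100 0 0 0 50; 49 4 100 0 0 0 50; 49 4 160 0 0 0 50; 49 4 210 0 0 0 50; 49 4 210 0 0 0 50; 49 4 250 0 0 0 50; 49 4 276 0 0 0 50; 49 4 276 0 0 0 50; 49 4 276 0 0 0 50; 49 4 276 0 0 0 50"
}}

```text
time: 2.95
ee_pos: [0.4664, 0.13, 0.0696]
tcp_rot: [179.9, -0.1, 48.2]
wrist_force: [0.3, -0.5, -0.4]
opening: 0.0498
grasp_force: 0.0
```

```bash
python3 - <<'E'
from h import *
c,M,p,o=shot('w2.png'); print(o['time'],o['ee_pos'],o['wrist_force'])
E
```

```text
2.95 [0.4663932  0.12997549 0.06958755] [ 0.28691106 -0.51324088 -0.39158486]
```

View pics/w2.png

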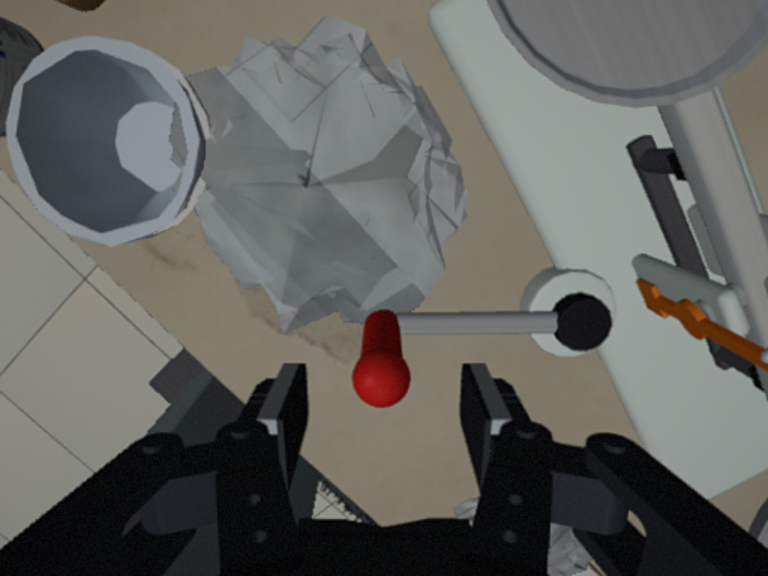

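The post is between the fingers, with the ball at (381,378). I'll check the fore-aft alignment numerically.

```bash
python3 - <<'E'
from h import *
o=bot.get_obs(); c=bot.camera('wrist'); M,p=wristpose(c,o)
hsv=cv2.cvtColor(c['img'],cv2.COLOR_RGB2HSV); m=((hsv[...,0]<6)|(hsv[...,0]>174))&(hsv[...,1]>180)&(hsv[...,2]>60)
ys,xs=np.nonzero(m); print(xs.min(),xs.max(),ys.min(),ys.max())
R0=R.from_euler('xyz',o['tcp_rot'],degrees=True)
for u,v,z in [(254,252,.094),(381/1.5,312/1.5,.028)]:
    q=px2w(c,u,v,z,M,p); print(q.round(4), (R0.inv().apply(q-o['ee_pos'])*1000).round(1))
def pr(P):
    q=M.T@(P-p); s=np.array([q[0],-q[1]])/-q[2]; s*=1+c['k1']*(s@s); K=c['mtx']; return (K[:2,:2]@s+K[:2,2])*1.5
for z in (-.017,0): print(z,pr(o['ee_pos']+R0.apply([0,0,-z])), pr(o['ee_pos']+R0.apply([0,.025,-z])))
E
```

```text
236 272 208 271
[0.4688 0.1348 0.094 ] [  5.1  -1.3 -24.4]
[0.4687 0.135  0.028 ] [ 5.1 -1.6 41.6]
-0.017 [384.80310322 343.25409852] [446.77373423 343.16580264]
0 [384.94306701 360.79212988] [452.63977547 360.66260332]
```

Request:
{"fn": "carry_out", "kwargs": {
  "moves": "5 -1 2 0 0 0 50; 5 -1 2 0 0 0 30; 5 -1 2 0 0 0 10; 5 -1 2 0 0 0 10; 5 -1 2 0 0 0 10; 5 -1 2 0 0 0 10; 5 -1 2 0 0 0 10; 5 -1 2 0 0 0 10",
  "force": 25
}}

```text
time: 3.85
ee_pos: [0.4687, 0.1342, 0.0659]
tcp_rot: [179.9, -0.0, 48.2]
wrist_force: [4.5, -3.9, 1.2]
opening: 0.017
grasp_force: 24.4
```

Request:
{"fn": "carry_out", "kwargs": {
  "moves": "-5.5 0.2 0 0 0 -3.5 10; -11 0.7 0 0 0 -7 10; -16.4 1.5 0 0 0 -10.5 10; -21.8 2.7 0 0 0 -14 10; -27 4.2 0 0 0 -17.5 10; -32.3 6 0 0 0 -21 10; -37.3 8.1 0 0 0 -24.5 10; -42.3 10.5 0 0 0 -28 10; -47 13.2 0 0 0 -31.5 10; -51.6 16.3 0 0 0 -35 10; -56 19.6 0 0 0 -38.5 10; -60.2 23.1 0 0 0 -42 10; -64.2 26.9 0 0 0 -45.5 10; -67.9 31 0 0 0 -49 10; -71.4 35.2 0 0 0 -52.5 10; -74.6 39.7 0 0 0 -56 10; -77.5 44.3 0 0 0 -59.5 10; -80.2 49.1 0 0 0 -63 10; -80.6 50 0 0 0 -63.5 10; -80.6 50 0 0 0 -63.5 10"
}}

```text
time: 5.85
ee_pos: [0.4494, 0.0411, 0.0657]
tcp_rot: [-179.8, -0.1, 111.8]
wrist_force: [-11.7, -0.9, 11.4]
opening: 0.0172
grasp_force: 25.1
```

Request:
{"fn": "carry_out", "kwargs": {
  "moves": "0 0 0 0 0 0 10; 0 0 0 0 0 0 10; 0 0 0 0 0 0 10; 0 0 0 0 0 0 10; 0 0 0 0 0 0 10; 0 0 0 0 0 0 10; 0 0 0 0 0 0 10; 0 0 0 0 0 0 10; 0 0 0 0 0 0 10; 0 0 0 0 0 0 10; 0 0 0 0 0 0 10; 0 0 0 0 0 0 10; 0 0 0 0 0 0 10; 0 0 0 0 0 0 10; 0 0 0 0 0 0 10; 0 0 0 0 0 0 10; 0 0 0 0 0 0 10; 0 0 0 0 0 0 10; 0 0 0 0 0 0 10; 0 0 0 0 0 0 10"
}}

```text
time: 7.85
ee_pos: [0.4494, 0.0411, 0.0657]
tcp_rot: [-179.8, -0.1, 111.7]
wrist_force: [-11.6, -1.8, 10.2]
opening: 0.0173
grasp_force: 25.1
```

Request:
{"fn": "carry_out", "kwargs": {
  "moves": "0 0 0 0 0 0 10; 0 0 0 0 0 0 10; 0 0 0 0 0 0 10; 0 0 0 0 0 0 10; 0 0 0 0 0 0 10; 0 0 0 0 0 0 10; 0 0 0 0 0 0 10; 0 0 0 0 0 0 10; 0 0 0 0 0 0 10; 0 0 0 0 0 0 10"
}}

```text
time: 8.85
ee_pos: [0.4494, 0.0411, 0.0657]
tcp_rot: [-179.8, -0.1, 111.8]
wrist_force: [-11.9, -2.1, 10.7]
opening: 0.0174
grasp_force: 25.1
```

```bash
python3 - <<'E'
from h import *
w=bot.camera('wrist')['img']; s=bot.camera('scene')['img'][150:260,170:330]; 
s=cv2.resize(s,(512,352),interpolation=cv2.INTER_CUBIC)[:, :]
x=np.vstack([cv2.resize(w,(400,300)),cv2.resize(s,(400,275))])[:,:,::-1]
cv2.imwrite('pics/m1.png',x); o=bot.get_obs(); print(o['time'],o['ee_pos'],o['tcp_rot'],o['wrist_force'])
E
```

```text
8.95 [0.44943152 0.04108124 0.06572825] [-1.79783736e+02 -8.16347244e-02  1.11749193e+02] [-11.60097722  -1.30313822  10.75730283]
```

View pics/m1.png

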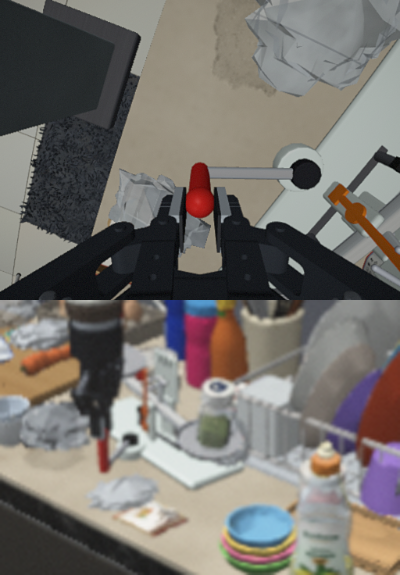

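The lever is released. In the scene crop the white jar's pan on the right seems lower. I'll confirm by measuring the image shift of the jar caps.

```bash
python3 - <<'E'
from h import *
import pickle
d=pickle.load(open('cams.pkl','rb')); n={'s':bot.camera('scene'),'t':bot.camera('top')}
pickle.dump(n,open('cams1.pkl','wb'))
for k in 'st':
  a,b=d[k]['img'],n[k]['img']
  for nm,P in [('white',[.565,-.066,.175]),('red',[.610,.185,.18])]:
    u,v=w2px(d[k],P).round().astype(int)
    T=a[v-7:v+8,u-7:u+8]; S=b[v-20:v+21,u-20:u+21]
    r=cv2.matchTemplate(S,T,cv2.TM_CCOEFF_NORMED); _,s,_,l=cv2.minMaxLoc(r)
    print(k,nm,(u,v),'shift',l[0]-13,l[1]-13,round(s,2),'pred down20',(w2px(d[k],np.array(P)-[0,0,.02])-w2px(d[k],P)).round(1),'pred lean .16 to -y',(w2px(d[k],np.array(P)-[0,.016,0])-w2px(d[k],P)).round(1))
E
```

```text
s white (np.int64(253), np.int64(178)) shift 3 7 0.79 pred down20 [0.1 5.1] pred lean .16 to -y [3.4 1.2]
s red (np.int64(213), np.int64(156)) shift 13 6 0.47 pred down20 [0.3 4.7] pred lean .16 to -y [2.8 1. ]
t white (np.int64(275), np.int64(205)) shift 5 1 0.79 pred down20 [-0.3  0.4] pred lean .16 to -y [ 5.3 -0. ]
t red (np.int64(192), np.int64(190)) shift 5 1 0.71 pred down20 [0.9 0.7] pred lean .16 to -y [5.3 0. ]
```

Both caps shifted as predicted for the -y side going down, so the white jar is heavier. I'll swing the lever back home.

Request:
{"fn": "carry_out", "kwargs": {
  "moves": "5.5 0.2 0 0 0 3.5 10; 11 0.7 0 0 0 7 10; 16.4 1.5 0 0 0 10.5 10; 21.8 2.7 0 0 0 14 10; 27 4.2 0 0 0 17.5 10; 32.3 6 0 0 0 21 10; 37.3 8.1 0 0 0 24.5 10; 42.3 10.5 0 0 0 28 10; 47 13.2 0 0 0 31.5 10; 51.6 16.3 0 0 0 35 10; 56 19.6 0 0 0 38.5 10; 60.2 23.1 0 0 0 42 10; 64.2 26.9 0 0 0 45.5 10; 67.9 31 0 0 0 49 10; 71.4 35.2 0 0 0 52.5 10; 74.6 39.7 0 0 0 56 10; 77.5 44.3 0 0 0 59.5 10; 80.2 49.1 0 0 0 63 10; 81.6 52 0 0 0 65 10; 82.5 54.1 0 0 0 66.5 10"
}}

```text
time: 11.05
ee_pos: [0.4693, 0.1348, 0.0655]
tcp_rot: [179.9, 0.4, 45.1]
wrist_force: [-14.1, -23.8, 13.9]
opening: 0.0175
grasp_force: 25.4
```

Request:
{"fn": "carry_out", "kwargs": {
  "moves": "0 0 0 0 0 0 10; 1 0 0 0 0 0 10; 1 0 0 0 0 0 10; 1 0 0 0 0 0 10"
}}

```text
time: 11.45
ee_pos: [0.4693, 0.1347, 0.0655]
tcp_rot: [179.9, 0.5, 45.1]
wrist_force: [-13.3, -21.8, 14.2]
opening: 0.0172
grasp_force: 25.4
```

Request:
{"fn": "carry_out", "kwargs": {
  "moves": "0 0 0 0 0 0 50; 0 0 0 0 0 0 50; 0 0 0 0 0 0 50; 0 0 0 0 0 0 50; 0 0 0 0 0 0 50; 0 0 -30 0 0 0 50; 0 0 -80 0 0 0 50; 0 0 -130 0 0 0 50; 0 0 -180 0 0 0 60; 0 0 -230 0 0 0 70; 0 0 -230 0 0 0 70; 0 0 -230 0 0 0 70"
}}

```text
time: 12.65
ee_pos: [0.4727, 0.1388, 0.2965]
tcp_rot: [179.9, -0.1, 45.2]
wrist_force: [-0.2, -0.1, -1.1]
opening: 0.07
grasp_force: 0.0
```

```bash
python3 - <<'E'
from h import *
import pickle
d=pickle.load(open('cams.pkl','rb')); n={'s':bot.camera('scene'),'t':bot.camera('top')}
for k in 'st':
  a,b=d[k]['img'],n[k]['img']
  for nm,P in [('white',[.565,-.066,.175]),('red',[.610,.185,.18])]:
    u,v=w2px(d[k],P).round().astype(int)
    T=a[v-7:v+8,u-7:u+8]; S=b[v-20:v+21,u-20:u+21]
    r=cv2.matchTemplate(S,T,cv2.TM_CCOEFF_NORMED); _,s,_,l=cv2.minMaxLoc(r); print(k,nm,l[0]-13,l[1]-13,round(s,2))
c,M,p,o=shot('w3.png'); print(o['ee_pos'],o['tcp_rot'],o['time']); pickle.dump((c,M,p),open('w3.pkl','wb'))
E
```

```text
s white 0 0 0.98
s red 0 0 1.0
t white 0 0 0.98
t red 0 0 0.98
[0.4718556  0.13852374 0.29421478] [-1.79947666e+02  8.60227677e-02  4.52309812e+01] 12.75
```

View pics/w3.png

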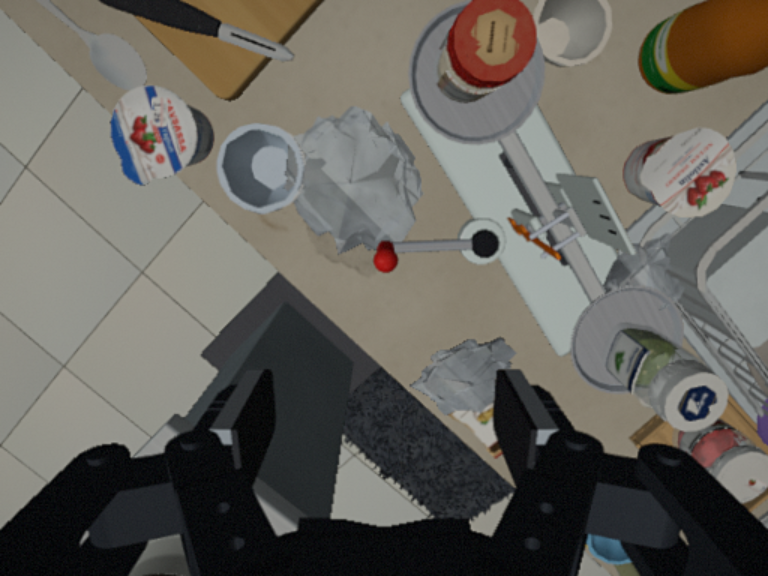

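The beam is level again (zero image shift), the jars stand, and the lever is home at ball (385,260). Next I'll check the lever angle, the jar centre and the rack's front height by two-view comparison.

```bash
python3 - <<'E'
from h import *
import pickle
c,M,p=pickle.load(open('w3.pkl','rb')); c1,M1,p1=pickle.load(open('w1.pkl','rb')); t=pickle.load(open('cams.pkl','rb'))['t']
f=lambda u,v,z:px2w(c,u/1.5,v/1.5,z,M,p)
g=lambda u,v,z:px2w(c1,u/1.5,v/1.5,z,M1,p1)
h=lambda x,y,z:px2w(t,155+x/3.3,145+y/3.3,z)
print('ball',f(385,260,.094),'base',f(390,246,.027),'piv',f(485,243,.06))
for z in (.17,.18): print('cap',f(696,402,z),h(403,197,z))
for z in (.04,.08,.12,.16): print(z,'rack w3',f(697,262,z).round(3),'w1',g(678,190,z).round(3),'top',h(352,148,z).round(3))
print('rotate',rel([.50,-.07,.34],180))
x=np.hstack([cv2.resize(c['img'][150:290,370:512],None,fx=2.8,fy=2.8,interpolation=cv2.INTER_CUBIC),cv2.resize(t['img'][155:225,250:320],(392,392),interpolation=cv2.INTER_CUBIC)])
cv2.imwrite('pics/r.png',x[:,:,::-1])
E
```

```text
ball [0.46812856 0.13399306 0.094     ] base [0.47038703 0.12954253 0.027     ] piv [0.53326891 0.07968011 0.06      ]
cap [ 0.56340334 -0.07859922  0.17      ] [ 0.56542836 -0.07385218  0.17      ]
cap [ 0.56197952 -0.06913741  0.18      ] [ 0.5647504 -0.0733117  0.18     ]
0.04 rack w3 [ 0.664 -0.078  0.04 ] w1 [ 0.676 -0.059  0.04 ] top [ 0.624 -0.029  0.04 ]
0.08 rack w3 [ 0.65  -0.052  0.08 ] w1 [ 0.659 -0.04   0.08 ] top [ 0.62  -0.029  0.08 ]
0.12 rack w3 [ 0.637 -0.026  0.12 ] w1 [ 0.642 -0.022  0.12 ] top [ 0.616 -0.028  0.12 ]
0.16 rack w3 [ 0.623 -0.     0.16 ] w1 [ 0.625 -0.003  0.16 ] top [ 0.612 -0.027  0.16 ]
rotate [-128.2  166.9  -46.    -0.2   -0.  -134.8]
```

View pics/r.png

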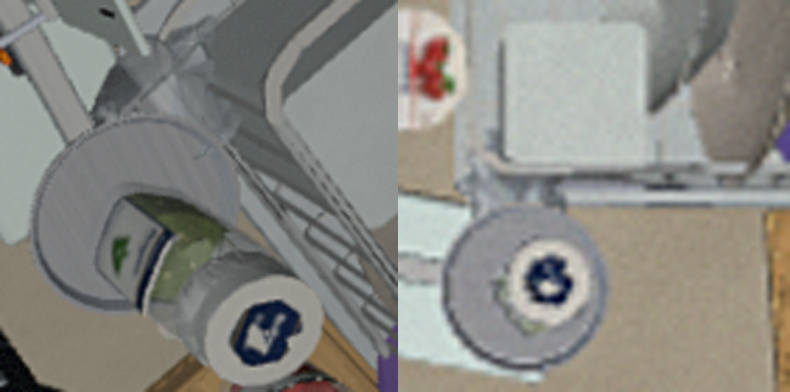

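The rack's rail is at about x=0.635, z=0.12, which is clear. I'll go above the white jar with the closing line along y.

Request:
{"fn": "carry_out", "kwargs": {
  "moves": "-40 100 -6 0 0 -134.8 70; -84.6 212.2 -6 0 0 -134.8 70; -84.6 212.2 -6 0 0 -134.8 70; -84.6 212.2 -6 0 0 -134.8 70; -84.6 212.2 -6 0 0 -134.8 70; -84.6 212.2 -6 0 0 -134.8 70; -84.6 212.2 -6 0 0 -134.8 70; -84.6 212.2 -6 0 0 -134.8 70; -84.6 212.2 -6 0 0 -134.8 70; -84.6 212.2 -6 0 0 -134.8 70; -84.6 212.2 -6 0 0 -134.8 70; -84.6 212.2 -6 0 0 -134.8 70; -84.6 212.2 -6 0 0 -134.8 70; -84.6 212.2 -6 0 0 -134.8 70; -84.6 212.2 -6 0 0 -134.8 70; -84.6 212.2 -6 0 0 -134.8 70; -84.6 212.2 -6 0 0 -134.8 70; -84.6 212.2 -6 0 0 -134.8 70; -84.6 212.2 -6 0 0 -134.8 70; -84.6 212.2 -6 0 0 -134.8 70"
}}

```text
time: 14.8
ee_pos: [0.563, -0.071, 0.3013]
tcp_rot: [180.0, -0.0, 179.9]
wrist_force: [0.1, 0.2, 1.1]
opening: 0.0704
grasp_force: 0.0
```

```bash
python3 - <<'E'
from h import *
import pickle
c,M,p,o=shot('w4.png'); print(o['ee_pos'],o['tcp_rot'],o['q'],o['time']); pickle.dump((c,M,p),open('w4.pkl','wb'))
E
```

```text
[ 0.56300348 -0.07096352  0.30125875] [ 1.79994918e+02 -2.32172546e-02  1.79909664e+02] [-7.18509742e+00  1.07178327e+01  2.64701075e+01  1.05775942e+02
  2.17594501e-03 -7.09476082e+00] 14.8
```

View pics/w4.png

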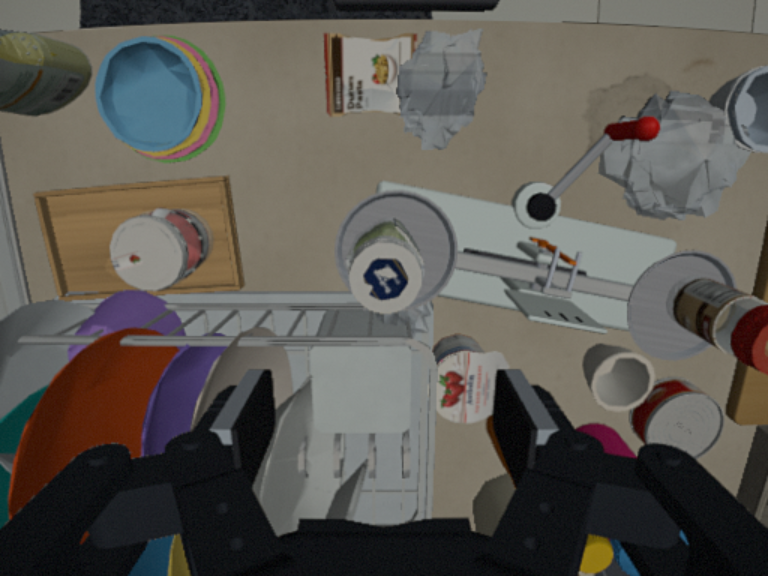

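This shows the jar cap at (386,278), tray corners at (37,193), (228,178), (241,290) and (60,298), and the jam lid at (148,252). The beam is level and the pointer at (550,250) is deflected.

```bash
python3 - <<'E'
from h import *
import pickle
c,M,p=pickle.load(open('w4.pkl','rb'))
f=lambda u,v,z:px2w(c,u/1.5,v/1.5,z,M,p).round(4)
print('cap',f(386,278,.18),'pan',f(396,247,.086))
print('tray',[f(*a,.018)[:2] for a in ((37,193),(228,178),(241,290),(60,298))])
print('jam',f(148,252,.084)); print('purple',[f(170,300,z)[:2] for z in (.1,.15,.2)], 'rail',[f(250,342,z)[:2] for z in (.12,.16)])
print('post',f(625,130,.06),'ball',f(648,129,.094),'piv',f(541,207,.06),'hinge',f(536,200,.03))
E
```

```text
cap [ 0.5618 -0.0693  0.18  ] pan [ 0.5603 -0.0607  0.086 ]
tray [array([ 0.518 , -0.4025]), array([ 0.5081, -0.2137]), array([ 0.6152, -0.2105]), array([ 0.6231, -0.3989])]
jam [ 0.5637 -0.2649  0.084 ]
purple [array([ 0.6002, -0.2439]), array([ 0.5849, -0.22  ]), array([ 0.5695, -0.196 ])] rail [array([ 0.6284, -0.1751]), array([ 0.6122, -0.1628])]
post [0.4671 0.1279 0.06  ] ball [0.4678 0.1291 0.094 ] piv [0.5308 0.0625 0.06  ] hinge [0.5276 0.0674 0.03  ]
```

Request:
{"fn": "carry_out", "kwargs": {
  "moves": "1 2 40 0 0 0 72; 1 2 80 0 0 0 72; 1 2 110 0 0 0 72; 1 2 130 0 0 0 72; 1 2 150 0 0 0 72; 1 2 164 0 0 0 72; 1 2 164 0 0 0 72; 1 2 164 0 0 0 60; 1 2 164 0 0 0 52; 1 2 164 0 0 0 46; 1 2 164 0 0 0 40; 1 2 164 0 0 0 40; 1 2 164 0 0 0 40; 1 2 164 0 0 0 40; 1 2 164 0 0 0 40",
  "force": 30
}}

```text
time: 16.35
ee_pos: [0.5624, -0.0692, 0.138]
tcp_rot: [-180.0, 0.1, -180.0]
wrist_force: [-0.2, -1.9, 5.2]
opening: 0.0456
grasp_force: 30.9
```

Request:
{"fn": "carry_out", "kwargs": {
  "moves": "0 0 -5 0 0 0 40; 0 0 -15 0 0 0 40; 0 0 -35 0 0 0 40; 0 0 -65 0 0 0 40; 0 0 -95 0 0 0 40; 0 0 -125 0 0 0 40; 0 0 -140 0 0 0 40; 0 0 -140 0 0 0 40"
}}

```text
time: 17.15
ee_pos: [0.5627, -0.0689, 0.2801]
tcp_rot: [-180.0, 0.2, -180.0]
wrist_force: [-0.5, 0.5, -1.5]
opening: 0.0447
grasp_force: 30.7
```

```bash
python3 - <<'E'
from h import *
import pickle
from scipy.optimize import minimize_scalar
c,M,p=pickle.load(open('w4.pkl','rb')); t=pickle.load(open('cams.pkl','rb'))['t']
def mask(im):
    h=cv2.cvtColor(im,cv2.COLOR_RGB2HSV); return (h[...,0]>122)&(h[...,0]<145)&(h[...,1]>70)&(h[...,2]>60)
mt=mask(t['img']); mw=mask(c['img'])
for z in (.06,.09,.12,.15):
    a=[];b=[]
    for v,u in zip(*np.nonzero(mt)):
        if 140<v<215 and 300<u<380: a.append(px2w(t,u,v,z)[:2])
    for v,u in zip(*np.nonzero(mw)):
        if v<240 and u<130: b.append(px2w(c,u,v,z,M,p)[:2])
    a=np.array(a);b=np.array(b); i=a[:,0].argmin(); j=b[:,0].argmin(); print(z,a[i].round(3),b[j].round(3),len(a),len(b))
o=bot.get_obs(); print(o['opening'],o['ee_pos'],rel([.550,-.359,.25],180,o))
E
```

```text
0.06 [ 0.615 -0.302] [ 0.604 -0.306] 522 1415
0.09 [ 0.612 -0.296] [ 0.595 -0.288] 522 1415
0.12 [ 0.609 -0.289] [ 0.587 -0.271] 522 1415
0.15 [ 0.606 -0.283] [ 0.578 -0.253] 522 1415
0.04466948721711326 [ 0.56268277 -0.06891655  0.28012499] [ 1.300e+01 -2.901e+02  3.010e+01 -0.000e+00  2.000e-01  0.000e+00]
```

The purple item is low and at x≈0.61, so it is clear. I'll carry the jar over the free part of the tray and lower it.

Request:
{"fn": "carry_out", "kwargs": {
  "moves": "4 -25 0 0 0 0 40; 8 -60 0 0 0 0 40; 12 -100 0 0 0 0 40; 13 -140 0 0 0 0 40; 13 -180 0 0 0 0 40; 13 -220 0 0 0 0 40; 13 -255 0 0 0 0 40; 13 -280 0 0 0 0 40; 13 -290 0 0 0 0 40; 13 -290 20 0 0 0 40; 13 -290 50 0 0 0 40; 13 -290 85 0 0 0 40; 13 -290 115 0 0 0 40; 13 -290 135 0 0 0 40; 13 -290 145 0 0 0 40; 13 -290 145 0 0 0 40"
}}

```text
time: 18.75
ee_pos: [0.5487, -0.358, 0.1309]
tcp_rot: [179.9, -0.1, -179.9]
wrist_force: [-0.6, -0.6, 0.0]
opening: 0.0449
grasp_force: 30.9
```

```bash
python3 - <<'E'
from h import *
c,M,p,o=shot('w5.png'); print(o['ee_pos'],o['tcp_rot'],o['opening'],o['time'])
E
```

```text
[ 0.54867699 -0.3579882   0.13088751] [ 1.79904059e+02 -1.29752345e-01 -1.79940606e+02] 0.04490051230394215 18.75
```

View pics/w5.png

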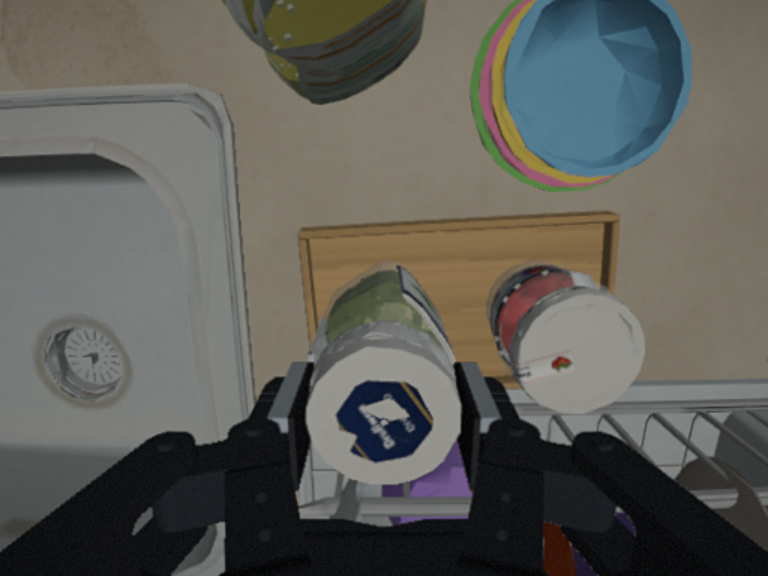

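The jar hangs upright over the free part. The tray's front corners are at (302,231) and (616,214), and the jam lid is at (577,350). I'll check the clearances.

```bash
python3 - <<'E'
from h import *
o=bot.get_obs(); c=bot.camera('wrist'); M,p=wristpose(c,o)
f=lambda u,v,z:px2w(c,u/1.5,v/1.5,z,M,p).round(4)
print(f(302,231,.018),f(616,214,.018),'inner',f(314,240,.018),f(604,224,.018),'jam',f(577,350,.084),'jamleft',f(512,348,.084))
E
```

```text
[ 0.5179 -0.4058  0.018 ] [ 0.5072 -0.2219  0.018 ] inner [ 0.5232 -0.399   0.018 ] [ 0.5132 -0.2284  0.018 ] jam [ 0.565  -0.2649  0.084 ] jamleft [ 0.5637 -0.2968  0.084 ]
```

Request:
{"fn": "carry_out", "kwargs": {
  "moves": "-3 0 15 0 0 0 40; -3 0 35 0 0 0 40; -3 0 50 0 0 0 40; -3 0 60 0 0 0 40; -3 0 65 0 0 0 40; -3 0 67 0 0 0 40; -3 0 68 0 0 0 40; -3 0 68 0 0 0 40; -3 0 68 0 0 0 40"
}}

```text
time: 19.75
ee_pos: [0.5525, -0.3592, 0.0651]
tcp_rot: [-180.0, 0.0, -180.0]
wrist_force: [0.3, 0.2, -0.9]
opening: 0.0449
grasp_force: 30.9
```

Request:
{"fn": "carry_out", "kwargs": {
  "moves": "0 0 1 0 0 0 40; 0 0 2 0 0 0 40; 0 0 2 0 0 0 40; 0 0 2 0 0 0 40"
}}

```text
time: 20.15
ee_pos: [0.5522, -0.359, 0.0624]
tcp_rot: [180.0, -0.0, -180.0]
wrist_force: [-0.2, -0.2, -0.3]
opening: 0.0448
grasp_force: 30.9
```

Request:
{"fn": "carry_out", "kwargs": {
  "moves": "0 0 1 0 0 0 40; 0 0 1 0 0 0 40; 0 0 1 0 0 0 40; 0 0 1 0 0 0 40"
}}

```text
time: 20.55
ee_pos: [0.5525, -0.3591, 0.0621]
tcp_rot: [-180.0, 0.0, -180.0]
wrist_force: [-1.2, 0.4, 5.5]
opening: 0.0448
grasp_force: 31.3
```

Contact with the floor (5.5 N). I'll release gently and rise straight up.

Request:
{"fn": "carry_out", "kwargs": {
  "moves": "0 0 0 0 0 0 46; 0 0 0 0 0 0 48; 0 0 0 0 0 0 52; 0 0 0 0 0 0 57; 0 0 0 0 0 0 57; 0 0 0 0 0 0 57; 0 0 -8 0 0 0 57; 0 0 -20 0 0 0 57; 0 0 -40 0 0 0 57; 0 0 -70 0 0 0 57; 0 0 -110 0 0 0 57; 0 0 -150 0 0 0 57; 0 0 -190 0 0 0 57; 40 0 -230 0 0 0 57; 80 0 -230 0 0 0 57; 120 0 -230 0 0 0 57; 150 0 -230 0 0 0 57; 150 0 -230 0 0 0 57; 150 0 -230 0 0 0 57"
}}

```text
time: 22.45
ee_pos: [0.4019, -0.3592, 0.2931]
tcp_rot: [-179.9, 0.1, 180.0]
wrist_force: [0.1, -0.6, -0.2]
opening: 0.057
grasp_force: 0.0
```

```bash
python3 - <<'E'
from h import *
import pickle
a=pickle.load(open('cams.pkl','rb'))
t=bot.camera('top')['img']; s=bot.camera('scene')['img']
im=np.vstack([cv2.resize(t[145:275,155:395],(720,390),interpolation=cv2.INTER_CUBIC),cv2.resize(s[160:270,190:400],(382,200),interpolation=cv2.INTER_CUBIC) if 0 else np.hstack([cv2.resize(s[160:270,190:400],(382,200),interpolation=cv2.INTER_CUBIC),np.zeros((200,338,3),np.uint8)])])
cv2.imwrite('pics/end.png',im[:,:,::-1]); print(bot.get_obs()['ee_pos'],bot.get_obs()['wrist_force'])
E
```

```text
[ 0.40283236 -0.35910548  0.29194331] [-0.45914239  0.73360658 -0.0197033 ]
```

View pics/end.png

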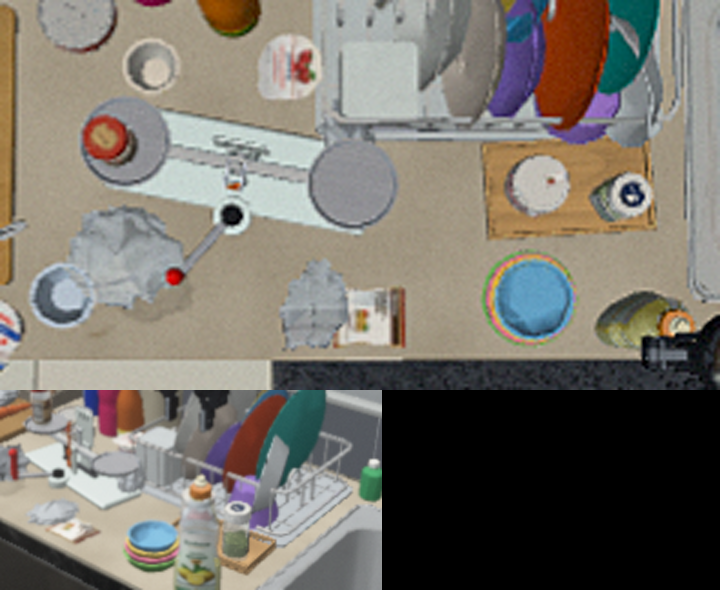

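The white jar stands upright in the tray at (632,195) beside the jam jar. The red jar is on its pan, the lever is home, and nothing else moved.

```bash
python3 -c "
from workcell import bot
print(bot.job_done())"
```

```text
the job is handed in; nothing more can be done
None
```

The white-capped jar sank, so it is the heavier: it now stands upright in the tray beside the jam jar, the red-capped jar is still on its pan, the lever is back at its stop with the beam level, and the job was handed in at about 22.5 s (no verdict was returned).

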